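# Re-seat and screw down the grease pot's cap

## Robot

A 6-joint arm with a two-finger parallel gripper is mounted at the origin on a cart in front of the work surface, level with it; the furniture and walls round the work are solid. World frame = base frame: x ahead of the robot, y to its left, z up, the work surface at z = 0. Lengths are in m, angles in rad, forces in N, time in s.
With the tool pointing down it reaches from about 0.2 to 0.875 m from the base axis. Payload 3.4 kg.
Tool frame: the origin (TCP) lies between the finger pads; the fingertips stand 25 mm ahead of it and the grasp point (between the pads) lies 6 mm ahead of it (r.nose_length is the z of the fingertips in the tool frame, in m); z points along the fingers, x is the direction in which the jaws open and shut, and the axes are right-handed (so a half turn about z gives the same grasp; the last joint's range is limited). The gripper opens to 94 mm and grips with 3 to 60 N. Pads are 16 mm wide; open, the fingers measure 119 mm over their backs; the gripper's body (75 mm by 177 mm) begins 78 mm behind the grasp point.
Start: joints at [1.026, 0.276, 1.505, -0, 1.361, -0.121], TCP at [0.236, 0.524, 0.204] pointing down, gripper open.
Joint ranges: [-2.89, 2.89], [-0.75, 2.08], [0.22, 2.7], [-1.18, 4.32], [0.11, 2.71], [-2.7, 2.7]. Speed limits (rad/s): [2.57, 2.57, 3.14, 3.14, 3.14, 3.14].

## Interface

Orientations are given as a unit quaternion [w, x, y, z].
In Python, from plant import r, gripper_to, inverse_kinematics, vision, models, telemetry gives the robot as it stands. Calls block until the motion is done:
- r.move_to(position, orientation): joint-space move of the TCP to a pose.
- r.move_l(position, rot=None, vel=0.15, guard=None): straight line of the TCP; rot=None keeps the orientation; vel is the mean speed in m/s. With guard (N) it stops when the force on the tool has changed by that much, and returns True; else False.
- r.movej(angles): joint-space move.
- gripper_to(opening, f_grip=None): finger opening in m; f_grip is the grip in N (None keeps the last); returns when the fingers have stopped.
- r.hold(seconds).
- inverse_kinematics(position, orientation): joint angles nearest the present ones, or None.
- vision.snapshot(name): name is "side" or "top"; returns the picture (480x640x3 uint8, red, green, blue); there is no depth.
- vision.get_calibration(name): a dict with "fx", "fy", "cx", "cy" (pixels), "position" and "orientation" of the camera in the world. Camera axes: x right, y down, z forward; pixel columns grow to the right and rows downward; lengths in m; the calibration is good to about 2 mm. A picture is of the moment at which its call begins. get_calibration takes no time and is no camera call.
A pose or a line that the arm cannot do raises r.PlanningError and nothing moves.
- r.sign_off(): hands the job in, once; it reports no verdict.
Trained networks look in the newest picture that a camera, given by its name, has taken for a name from the list of things; names that differ only in an ending like _2 or _b are one class to them, and where a whole thing is asked for, a point or a joint stands for the part that bears it (a point fixed in the world has none). Each returns a list of dicts, best first, with "score" (0 to 1); they miss things now and then, are a little off and sometimes report something else, mostly with a low value. They report only what shows in the picture. A call takes as long as a camera call. They do not tell look-alikes from the thing itself.
- models.boxes_of(thing, camera): "at" ([x, y, z] in m, in world coordinates, good to about 4 mm: the middle of the surface that is visible of it).
- models.regions_of(thing, camera): "pixels" (480x640 bool, what is visible of it).
- models.mark_of(thing, camera): "at" ([x, y, z] in m, in world coordinates, good to about 4 mm: a listed point, or the origin of a listed thing).
Readings, each from a call of its own:
- telemetry.current_t(): time.
- telemetry.current_joints(): joint angles.
- telemetry.current_dq(): joint speeds.
- telemetry.current_joint_efforts(): joint torques, N m.
- telemetry.current_ee_pos(): TCP position.
- telemetry.current_tool_rot(): TCP orientation.
- telemetry.current_wrist_force(): force on the tool from outside, world axes, zero at the start.
- telemetry.current_torque(): the same for the moment, N m.
- telemetry.current_opening(): finger opening in m.
Only numpy, scipy, OpenCV 4.12 (cv2) and the standard library are available. Lean on these libraries where they do the work, as an engineer would, in place of code of your own. Each camera call takes 0.05 s, during which the arm holds its last target.

## Task

The cap of the grease pot with the orange cap stands high because its thread has not caught. Turn that cap backwards (anticlockwise seen from above) until its white pointer meets the white mark on the pot and it drops into the thread, then screw it down clockwise as far as it goes, pointer at the red mark, and let go. Do not touch the closed pot with the black cap.

Things in the scene. Friction and masses are not known exactly. Their poses are not given: they have to be found in the camera images.
- cap: loose orange screw cap: disc 58 mm across, 22 mm high, with an upright grip bar across its top, 13 mm thick, 48 mm long, 25 mm high (bar top 46.5 mm above origin); pinch it across the 13 mm. Origin: centre of the cap's underside, z up. The bar runs along the cap's x; the white pointer line on half the bar and down the rim points along +x. Starts level, 38 to 79 degrees clockwise of the white mark.
- pot: grey grease pot under the orange cap, fixed to the bench, 72 mm across (foot flange 88 mm). Origin: centre of its underside, z up; flat shoulder at 60 mm. A white mark on its shoulder and side lies along its +x, a red mark 75 degrees clockwise from it (seen from above). The cap's underside stands 70 mm above this origin while not caught, 63.5 mm once dropped at the white mark, 60.5 mm when closed.
- thread (a point): centre of the pot's shoulder, 60 mm above its origin, where the neck and its three-start thread (under the cap) begin. With the pointer within 12 degrees of the white mark the cap drops about 7 mm: by itself if loose, else lower it. Then it sinks 1 mm per 25 degrees clockwise, with 1.5 mm vertical play, to a hard stop near 75 degrees. About 1 mm sideways play; turning takes little torque.
- spare_pot: second grey grease pot of the same size, fixed to the bench, with a black cap of the same shape, already fully closed (top of its bar 107 mm above its origin, the centre of its underside). It must not be touched.
Things that resemble listed ones, but are neither listed nor needed, are in the scene too. What is meant by the cap is not purple, and is the smaller of those in its own colour.

How it is judged:
By the outcome, as a careful person would: the job done as asked, in the order asked, and still so for the second after the job is handed in, with the robot touching nothing.
It also fails if it takes over 32 s, if anything falls off the work surface, if the arm or the gripper's body presses on something with over 40 N, if the wrist force passes 120 N, or if a joint passes its speed limit or range.

## Working session

There is one attempt and no reset: what is moved stays moved. The work goes in short steps, each a Python script; the robot and the scene stay as the last script left them, time stands still between calls to the robot, and variables do not carry over. Pictures are saved under pics/ and viewed, and the job is handed in when it is done.

```bash
ls; mkdir -p pics
python3 - <<'E'
from plant import r,vision,models,telemetry
import cv2,numpy as np
for c in("top","side"):
    im=vision.snapshot(c); cv2.imwrite(f"pics/{c}0.png",im[:,:,::-1])
    k=vision.get_calibration(c);print(c,k)
    for t in("cap","pot","spare_pot"):
        for d in models.mark_of(t,c): print(c,t,np.round(d["at"],4),round(d["score"],2))
    print([ (np.round(d["at"],4),round(d["score"],2)) for d in models.mark_of("thread",c)])
print(telemetry.current_t())
E
```

```text
pics
top {'fx': 568.3315932506358, 'fy': 568.3315932506358, 'cx': 319.6510041900035, 'cy': 234.4014494691873, 'position': array([0.3946499 , 0.10232546, 1.18070206]), 'orientation': array([-0.04103612,  0.71283903, -0.69937117,  0.03250425])}
top cap [ 0.3681 -0.1085 -0.0029] 0.88
top cap [0.6509 0.1233 0.0022] 0.69
top cap [0.5279 0.0326 0.0675] 0.55
top pot [0.527  0.0359 0.0012] 0.91
top spare_pot [5.340e-01 2.336e-01 1.000e-04] 0.57
[(array([0.5304, 0.0393, 0.0602]), 0.88)]
side {'fx': 617.0350807744877, 'fy': 617.0350807744877, 'cx': 315.3553266821793, 'cy': 236.10911924760865, 'position': array([ 0.27744975, -0.76204066,  0.65628436]), 'orientation': array([-0.47128529,  0.8709444 , -0.12632978,  0.0581964 ])}
side cap [ 0.6546  0.12   -0.0015] 0.85
side cap [ 0.3717 -0.1095  0.0028] 0.71
side cap [0.524  0.0314 0.0711] 0.63
side pot [5.251e-01 3.360e-02 2.000e-04] 0.58
side spare_pot [0.5352 0.2373 0.005 ] 0.7
[(array([0.5269, 0.0344, 0.061 ]), 0.69)]
0.5
```

View pics/top0.png

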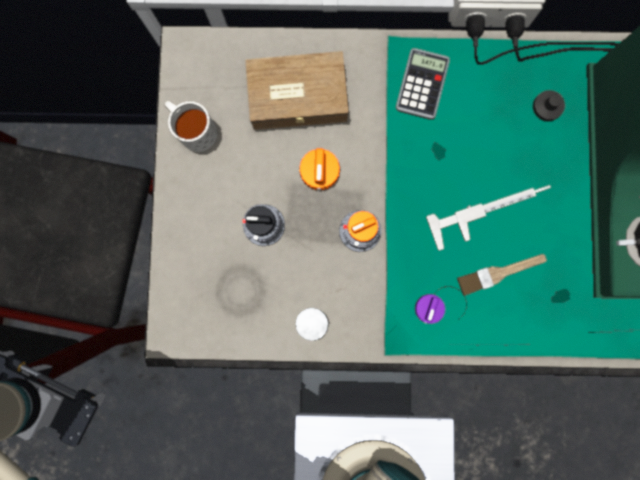

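View pics/side0.png

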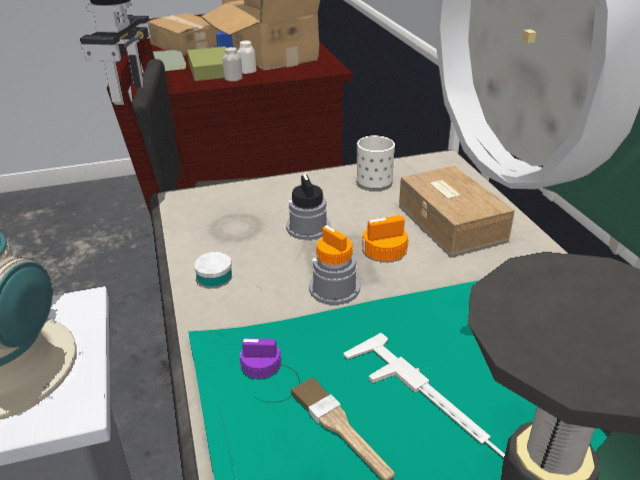

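Run:
```python
import cv2
a=cv2.imread("pics/top0.png");b=cv2.imread("pics/side0.png")
import numpy as np
from plant import vision
from scipy.spatial.transform import Rotation as R
def proj(c,p):
    k=vision.get_calibration(c);q=k['orientation'];M=R.from_quat([q[1],q[2],q[3],q[0]]).as_matrix()
    v=M.T@(np.array(p)-k['position']);return int(k['cx']+k['fx']*v[0]/v[2]),int(k['cy']+k['fy']*v[1]/v[2])
o=[]
for c,i in(("top",a),("side",b)):
    u,v=proj(c,(.527,.035,.08));print(c,u,v)
    o.append(cv2.resize(i[v-45:v+45,u-45:u+45],(400,400),interpolation=cv2.INTER_CUBIC))
cv2.imwrite("pics/crop0.png",np.hstack(o))
```

```text
top 361 226
side 334 249
```

View pics/crop0.png

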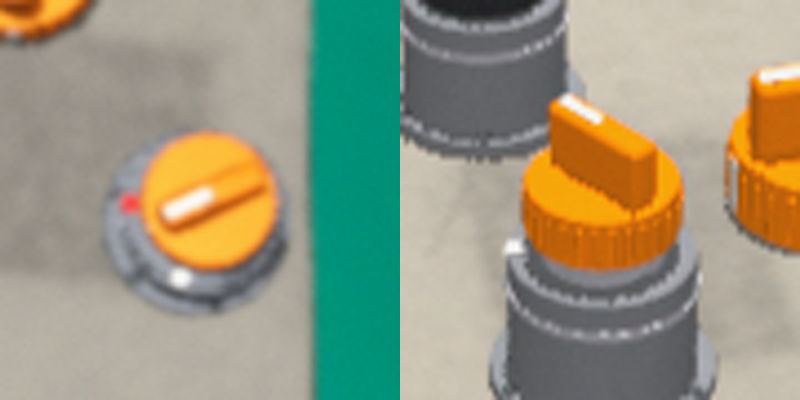

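```bash
cat > h.py <<'E'
import numpy as np,cv2
from plant import *
from plant import r,gripper_to,inverse_kinematics,vision,models,telemetry
from scipy.spatial.transform import Rotation as R
def cam(c):
    k=vision.get_calibration(c);q=k['orientation'];return k,R.from_quat([q[1],q[2],q[3],q[0]]).as_matrix()
def proj(c,p):
    k,M=cam(c);v=(np.atleast_2d(p)-k['position'])@M
    return np.c_[k['cx']+k['fx']*v[:,0]/v[:,2],k['cy']+k['fy']*v[:,1]/v[:,2]]
def ray(c,uv,z):
    k,M=cam(c);d=M@np.array([(uv[0]-k['cx'])/k['fx'],(uv[1]-k['cy'])/k['fy'],1])
    return k['position']+d*(z-k['position'][2])/d[2]
E
cat > a.py <<'E'
from h import *
a=cv2.imread("pics/top0.png");b=cv2.imread("pics/side0.png")
s=90/400
def T(x,y):return (316+(x+.5)*s-.5,181+(y+.5)*s-.5)
def S(x,y):return (289+(x-400+.5)*s-.5,204+(y+.5)*s-.5)
n=lambda p:np.round(p[:2],4)
print("white",n(ray("top",T(180,278),.06)),n(ray("side",S(513,247),.06)))
print("red",n(ray("top",T(130,203),.06)))
p,q=ray("top",T(163,214),.1165),ray("top",T(264,181),.1165);print("bar",n(p),n(q),n((p+q)/2),np.degrees(np.arctan2(*(p-q)[1::-1])))
p,q=ray("side",S(559,102),.1165),ray("side",S(645,152),.1165);print("bar side",n(p),n(q),n((p+q)/2),np.degrees(np.arctan2(*(p-q)[1::-1])))
E
python3 a.py
```

```text
white [0.4955 0.0446] [0.4955 0.047 ]
red [0.5287 0.0673]
bar [0.5175 0.055 ] [0.5323 0.0124] [0.5249 0.0337] 109.24042973529731
bar side [0.516  0.0535] [0.5358 0.0124] [0.5259 0.0329] 115.61949402019415
```

```bash
cat >> h.py <<'E'
def quat(yaw):  # tool down, jaw axis (tool x) at yaw degrees
    y=np.radians(yaw); x=np.array([np.cos(y),np.sin(y),0]);z=np.array([0,0,-1.])
    q=R.from_matrix(np.c_[x,np.cross(z,x),z]).as_quat();return np.array([q[3],q[0],q[1],q[2]])
def st(m=""):
    print(m,"t",round(telemetry.current_t(),2),"p",np.round(telemetry.current_ee_pos(),4),"F",np.round(telemetry.current_wrist_force(),1),"Mz",round(telemetry.current_torque()[2],2),"op",round(telemetry.current_opening(),4),"j6",round(telemetry.current_joints()[5],3))
E
python3 - <<'E'
from h import *
for y in(21,71,-4,201,251,176):
    j=inverse_kinematics([.526,.034,.12],quat(y));print(y,None if j is None else np.round(j,3))
st()
E
```

```text
21 [-0.067  0.267  1.74  -0.     1.135 -0.434]
71 [-0.067  0.267  1.74  -0.     1.135 -1.307]
-4 [-0.067  0.267  1.74  -0.     1.135  0.002]
201 None
251 [-0.067  0.267  1.74  -0.     1.135  1.835]
176 None
 t 0.5 p [0.2365 0.5241 0.2044] F [ 0.3 -0.3 -0.5] Mz 0.01 op 0.094 j6 -0.121
```

Run:
```python
from h import *
gripper_to(.045,20)
r.move_to([.526,.034,.22],quat(21)); st("above")
r.move_l([.526,.034,.150],vel=.15); st("pre")
g=r.move_l([.526,.034,.1195],vel=.05,guard=4); st(f"down {g}")
im=vision.snapshot("side");cv2.imwrite("pics/side1.png",im[:,:,::-1])
u,v=proj("side",[.526,.034,.1])[0].astype(int)
cv2.imwrite("pics/c1.png",cv2.resize(im[v-60:v+60,u-80:u+80,::-1],(800,600),interpolation=cv2.INTER_CUBIC))
```

```text
above t 3.44 p [0.5259 0.0349 0.22  ] F [-0.2 -0.4  0.3] Mz 0.05 op 0.0449 j6 -0.434
pre t 4.06 p [0.5265 0.0344 0.1504] F [ 0.6 -0.3  0.3] Mz -0.02 op 0.0452 j6 -0.434
down False t 4.82 p [0.5261 0.034  0.1195] F [-0.   0.3  0.2] Mz -0.01 op 0.0448 j6 -0.434
```

View pics/c1.png

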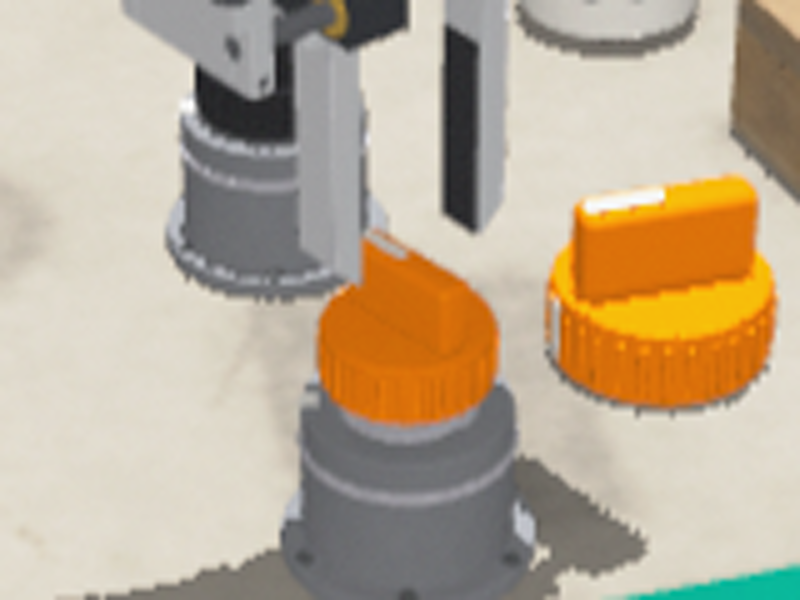

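Run:
```python
from h import *
c=proj("side",[.526,.034,.1])[0].astype(int)
f=lambda p:((proj("side",p)-c+[80,60])*5).round()
y=np.radians(21);x=np.array([np.cos(y),np.sin(y),0]);w=np.array([-np.sin(y),np.cos(y),0])
t=np.array(telemetry.current_ee_pos());t[2]-=.025
print(r.nose_length)
for s in(-1,1):
  for k in (-1,1): print(s,k,f(t+s*.0225*x+k*.008*w))
im=vision.snapshot("top");u,v=proj("top",[.526,.034,.1])[0].astype(int)
cv2.imwrite("pics/t1.png",cv2.resize(im[v-60:v+60,u-80:u+80,::-1],(800,600),interpolation=cv2.INTER_CUBIC))
st()
```

```text
0.025
-1 -1 [[365. 350.]]
-1 1 [[335. 328.]]
1 -1 [[474. 302.]]
1 1 [[443. 281.]]
 t 4.92 p [0.5263 0.034  0.1198] F [ 0.2 -1.1 -0.3] Mz 0.05 op 0.045 j6 -0.434
```

View pics/t1.png

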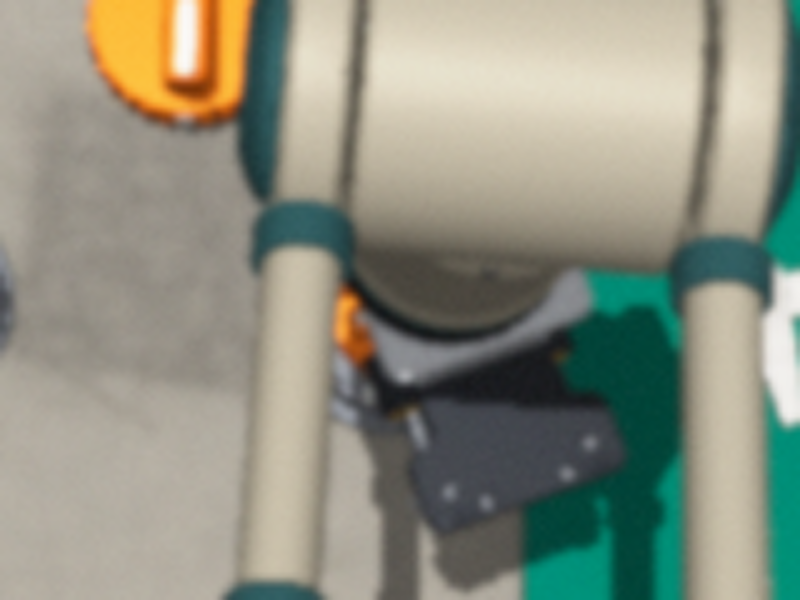

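Run:
```python
from h import *
im=vision.snapshot("side")
u,v=proj("side",[.526,.034,.1])[0].astype(int)
cv2.imwrite("pics/c2.png",cv2.resize(im[v-60:v+60,u-80:u+80,::-1],(800,600),interpolation=cv2.INTER_CUBIC))
print((proj("side",[.526,.034,.12])-proj("side",[.526,.034,.1]))*5)
```

```text
[[ -0.08068856 -51.79844916]]
```

View pics/c2.png

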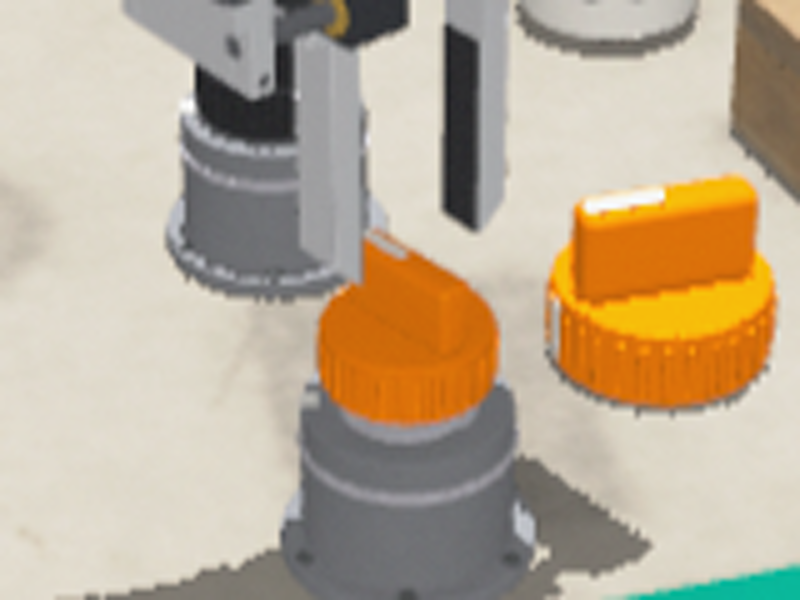

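Run:
```python
from h import *
print("start tip",proj("side",[[.2365,.5241,.1794],[.2365,.5241,.2044]]))
print(telemetry.current_tool_rot(),quat(21),np.round(telemetry.current_joints(),3))
u,v=proj("top",[.526,.034,.1])[0].astype(int)
t=np.array([.5263,.034,0])
print("top",((proj("top",[t+[0,0,z] for z in(.095,.2,.3,.35)])-[u-80,v-60])*5).round())
a=cv2.imread("pics/side0.png")
cv2.imwrite("pics/s0c.png",cv2.resize(a[0:120,50:210],(800,600),interpolation=cv2.INTER_CUBIC))
a=cv2.imread("pics/top0.png")
cv2.imwrite("pics/t0c.png",cv2.resize(a[340:480,0:186],(800,600),interpolation=cv2.INTER_CUBIC))
print("top start",proj("top",[[.2365,.5241,z] for z in(.18,.28)]))
```

```text
start tip [[131.40202569 107.65179033]
 [129.20929228  96.16769533]]
[8.81778320e-05 9.83255784e-01 1.82230434e-01 3.54130402e-04] [0.         0.98325491 0.18223553 0.        ] [-0.067  0.268  1.74   0.     1.133 -0.434]
top [[404. 303.]
 [423. 267.]
 [446. 225.]
 [460. 200.]]
top start [[ 80.7796885  380.79940177]
 [ 53.22196372 390.57570688]]
```

View pics/s0c.png

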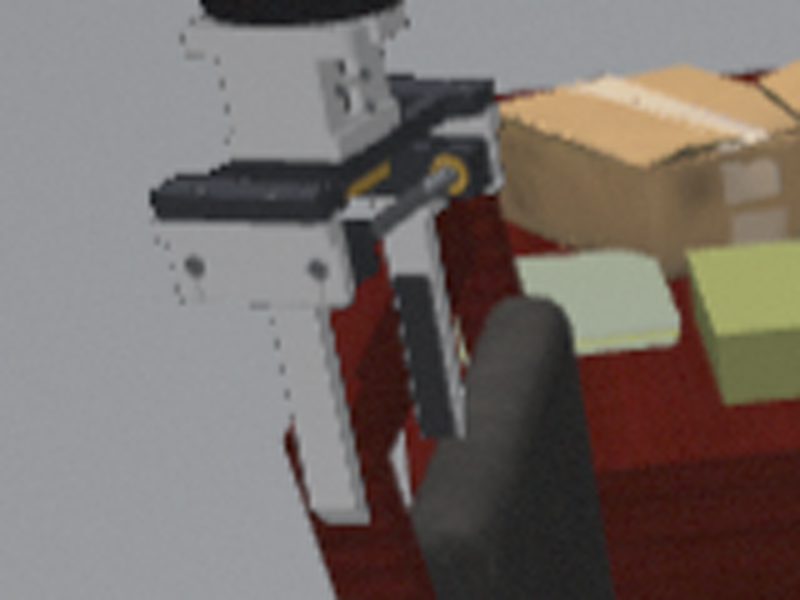

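View pics/side1.png

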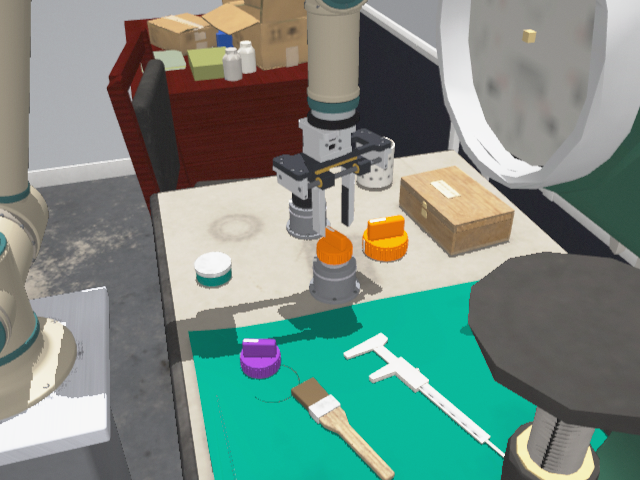

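The fingertips appear about 25 mm higher in the side view than the stated nose length implies. Their midpoint matches the TCP in both this picture and the start one. I'll settle it by touch with a gentle guard.

Run:
```python
from h import *
g=r.move_l([.526,.034,.110],vel=.04,guard=3); st(f"d1 {g}")
if not g:
    g=r.move_l([.526,.034,.091],vel=.04,guard=3); st(f"d2 {g}")
im=vision.snapshot("side")
u,v=proj("side",[.526,.034,.1])[0].astype(int)
cv2.imwrite("pics/c3.png",cv2.resize(im[v-60:v+60,u-80:u+80,::-1],(800,600),interpolation=cv2.INTER_CUBIC))
```

```text
d1 False t 5.35 p [0.5256 0.034  0.1096] F [-0.2 -0.3  0.2] Mz -0.02 op 0.0448 j6 -0.434
d2 True t 5.83 p [0.5256 0.034  0.0912] F [-0.9  0.8  5.5] Mz -0.04 op 0.0449 j6 -0.434
```

View pics/c3.png

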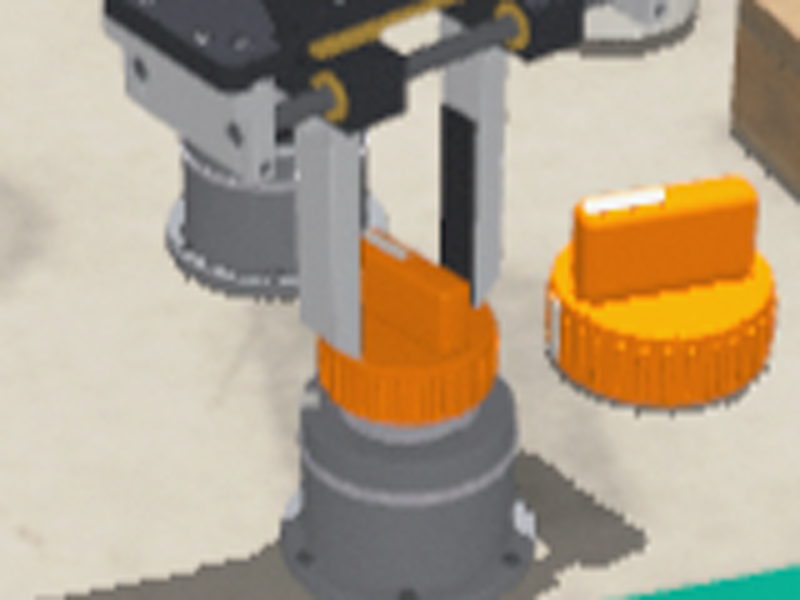

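Contact came at TCP z=0.091, and the disc top is at 0.092. So the fingertips really are at the reported TCP, and I'll plan with that. Now back off 3 mm and grip.

Run:
```python
from h import *
p=telemetry.current_ee_pos()
r.move_l([.526,.034,.0945],vel=.04); st("up")
gripper_to(.0,20); st("grip"); r.hold(.1); st("held")
im=vision.snapshot("side")
u,v=proj("side",[.526,.034,.1])[0].astype(int)
cv2.imwrite("pics/c4.png",cv2.resize(im[v-60:v+60,u-80:u+80,::-1],(800,600),interpolation=cv2.INTER_CUBIC))
```

```text
up t 6.13 p [0.526  0.034  0.0944] F [-0.3 -0.3  0.1] Mz -0.01 op 0.0453 j6 -0.434
grip t 6.73 p [0.5262 0.034  0.0945] F [ 0.3  1.  -0.6] Mz -0.0 op 0.0126 j6 -0.434
held t 6.83 p [0.5262 0.034  0.0945] F [ 0.5 -0.1 -0. ] Mz -0.07 op 0.0129 j6 -0.434
```

View pics/c4.png

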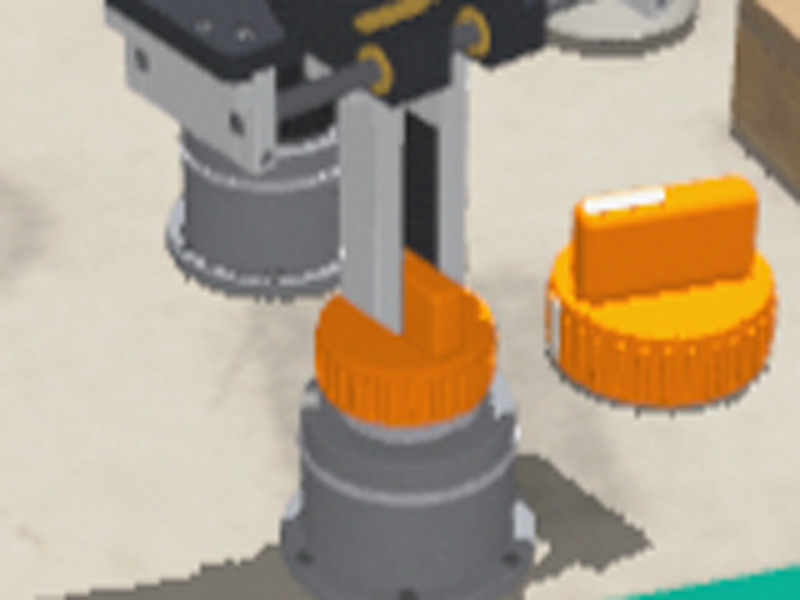

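The bar is gripped at a 12.9 mm opening with almost no side force. Next I turn it anticlockwise to the white mark using joint 6 only, which is the vertical tool axis.

Run:
```python
from h import *
j=np.array(telemetry.current_joints());j6=j[5]
for a in(25,50):
    j[5]=j6-np.radians(a); r.movej(list(j)); st(a)
im=vision.snapshot("side")
u,v=proj("side",[.526,.034,.1])[0].astype(int)
cv2.imwrite("pics/c5.png",cv2.resize(im[v-60:v+60,u-80:u+80,::-1],(800,600),interpolation=cv2.INTER_CUBIC))
```

```text
25 t 7.38 p [0.526  0.034  0.0945] F [-0.1 -0.7 -0.1] Mz 0.0 op 0.0131 j6 -0.868
50 t 7.88 p [0.526  0.034  0.0944] F [-0.1 -0.1 -0.2] Mz 0.05 op 0.0131 j6 -1.304
```

View pics/c5.png

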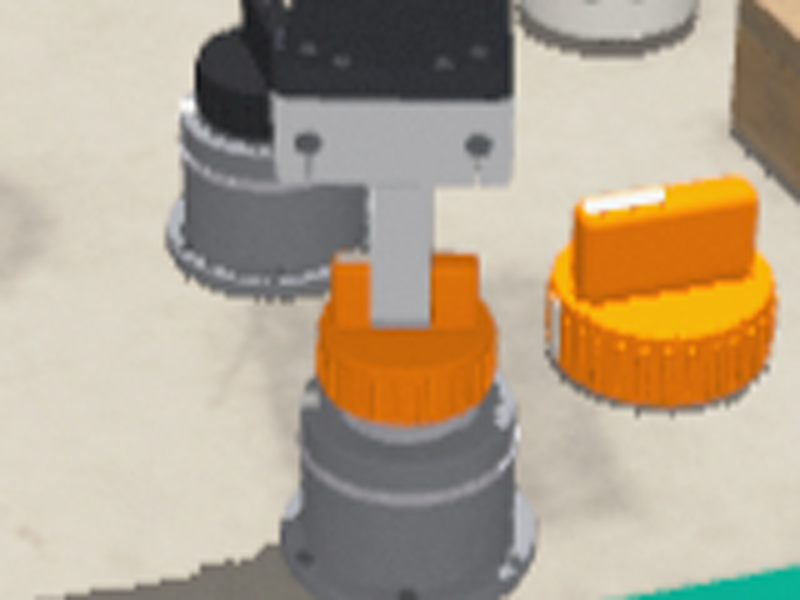

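Cap turned 50° with the grip, and the bar now points at the white mark (left, about (310,395)). Now I lower it with a guard.

Run:
```python
from h import *
g=r.move_l([.526,.034,.0878],vel=.03,guard=8); st(g)
im=vision.snapshot("side")
u,v=proj("side",[.526,.034,.1])[0].astype(int)
cv2.imwrite("pics/c6.png",cv2.resize(im[v-60:v+60,u-80:u+80,::-1],(800,600),interpolation=cv2.INTER_CUBIC))
```

```text
True t 8.23 p [0.5262 0.034  0.0877] F [ 0.8 -0.4  4.7] Mz 0.02 op 0.0127 j6 -1.306
```

View pics/c6.png

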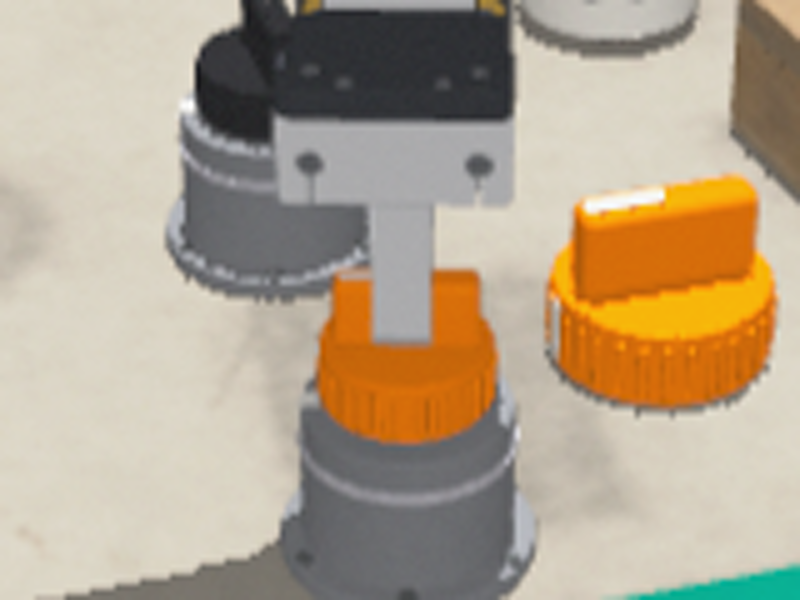

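The cap dropped: its rim is about 16 px lower in the crop, roughly 6 mm, and contact came 6.8 mm down. Now clockwise, following the pitch.

Run:
```python
from h import *
for a in(12.5,25,37.5,50,62.5,72):
    r.movej(list(inverse_kinematics([.526,.034,.0882-.001*a/25],quat(71-a)))); st(a)
    if abs(telemetry.current_torque()[2])>1 or np.linalg.norm(telemetry.current_wrist_force())>20: print("stop");break
im=vision.snapshot("side")
u,v=proj("side",[.526,.034,.1])[0].astype(int)
cv2.imwrite("pics/c7.png",cv2.resize(im[v-60:v+60,u-80:u+80,::-1],(800,600),interpolation=cv2.INTER_CUBIC))
```

```text
12.5 t 8.61 p [0.5258 0.0342 0.0874] F [0.1 0.9 0.2] Mz 0.02 op 0.0131 j6 -1.091
25 t 8.93 p [0.5258 0.034  0.0869] F [ 0.3 -0.3 -0.3] Mz -0.04 op 0.0127 j6 -0.875
37.5 t 9.26 p [0.526  0.034  0.0865] F [ 0.2  0.3 -2.1] Mz -0.02 op 0.013 j6 -0.658
50 t 9.58 p [0.5262 0.034  0.0862] F [-0.   0.8 -0.9] Mz -0.05 op 0.0128 j6 -0.44
62.5 t 9.91 p [0.5264 0.034  0.0858] F [ 1.   1.6 -1.9] Mz -0.02 op 0.0128 j6 -0.222
72 t 10.19 p [0.5265 0.0342 0.0855] F [ 2.4  2.7 -1.6] Mz 0.06 op 0.0129 j6 -0.056
```

View pics/c7.png

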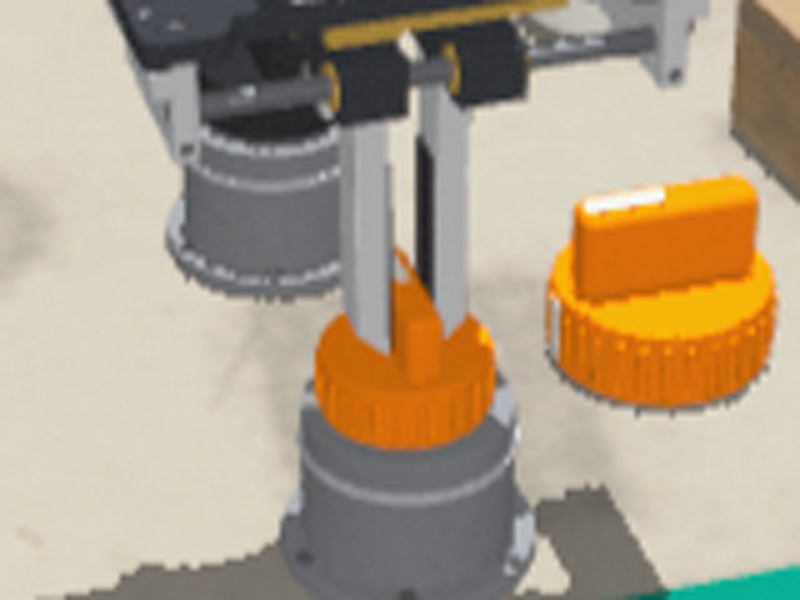

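Following well, with about 1 mm of sinking per 25°. I continue in small steps to the hard stop, watching the torque.

Run:
```python
from h import *
for a in np.arange(74,93,2):
    r.movej(list(inverse_kinematics([.5262,.0341,.0882-.001*min(a,76)/25],quat(71-a)))); st(a)
    if abs(telemetry.current_torque()[2])>.5: print("stop");break
r.hold(.1);st("held")
im=vision.snapshot("side")
u,v=proj("side",[.526,.034,.1])[0].astype(int)
cv2.imwrite("pics/c8.png",cv2.resize(im[v-60:v+60,u-80:u+80,::-1],(800,600),interpolation=cv2.INTER_CUBIC))
```

```text
74 t 10.49 p [0.5267 0.0345 0.0855] F [ 2.   3.3 -0.5] Mz 0.06 op 0.0127 j6 -0.018
76 t 10.74 p [0.527  0.0346 0.0855] F [4.  4.9 0. ] Mz 0.21 op 0.0128 j6 0.018
78 t 10.99 p [0.527  0.0345 0.0855] F [ 3.1  4.5 -0.9] Mz 0.36 op 0.0132 j6 0.052
80 t 11.24 p [0.527  0.0345 0.0855] F [ 4.   4.3 -0.3] Mz 0.48 op 0.0135 j6 0.087
82 t 11.49 p [0.5269 0.0341 0.0855] F [ 4.   3.9 -0.1] Mz 0.42 op 0.0139 j6 0.122
84 t 11.74 p [0.5269 0.0343 0.0855] F [3.6 4.3 0.6] Mz 0.49 op 0.0145 j6 0.158
86 t 11.99 p [0.5269 0.034  0.0855] F [3.  3.3 2.2] Mz 0.56 op 0.0146 j6 0.193
stop
held t 12.09 p [0.5269 0.034  0.0855] F [3.9 3.2 0.8] Mz 0.51 op 0.015 j6 0.193
```

View pics/c8.png

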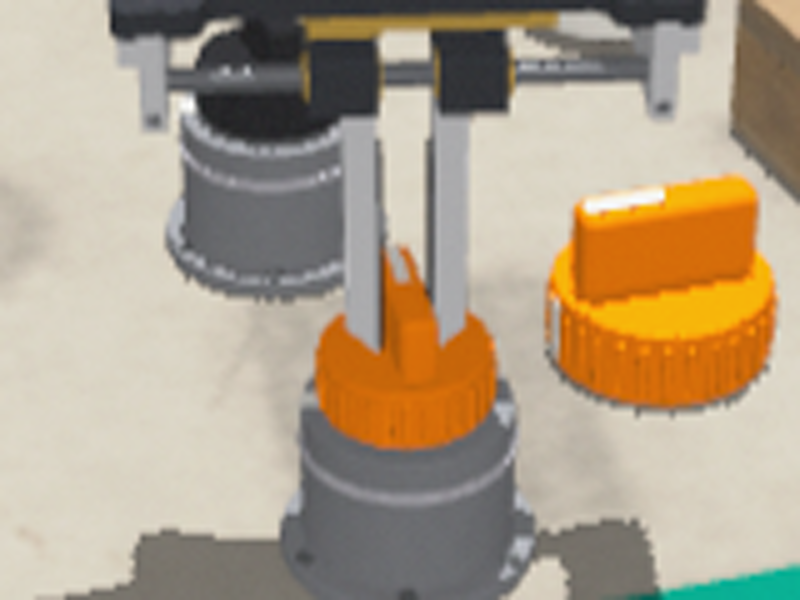

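Hard stop: torque starts rising at 76°, and beyond it the pads only twist on the bar (opening grows to 15 mm). I release here, retreat straight up, clear the view and check.

Run:
```python
from h import *
gripper_to(.045); st("open")
r.move_l([.5265,.034,.22],vel=.15); st("up")
r.move_to([.30,-.10,.30],quat(-15)) ; st("away")
o=[]
for c in("top","side"):
    im=vision.snapshot(c);cv2.imwrite(f"pics/{c}9.png",im[:,:,::-1])
    u,v=proj(c,[.526,.034,.08])[0].astype(int)
    o.append(cv2.resize(im[v-45:v+45,u-45:u+45,::-1],(400,400),interpolation=cv2.INTER_CUBIC))
cv2.imwrite("pics/crop9.png",np.hstack(o))
print([(np.round(d["at"],4),round(d["score"],2)) for d in models.mark_of("cap","side")])
```

```text
open t 12.8 p [0.526  0.034  0.0851] F [-0.2 -1.  -0.2] Mz -0.03 op 0.0452 j6 0.195
up t 13.85 p [0.5258 0.034  0.2191] F [ 0.1 -0.2  0.9] Mz 0.03 op 0.045 j6 0.194
away t 14.92 p [ 0.3007 -0.1     0.2997] F [ 0.2 -0.4 -0. ] Mz 0.02 op 0.045 j6 -0.281
[(array([0.5257, 0.0365, 0.0566]), 0.96), (array([ 0.3715, -0.1136,  0.0038]), 0.69), (array([ 0.6555,  0.1198, -0.0022]), 0.61)]
```

View pics/crop9.png

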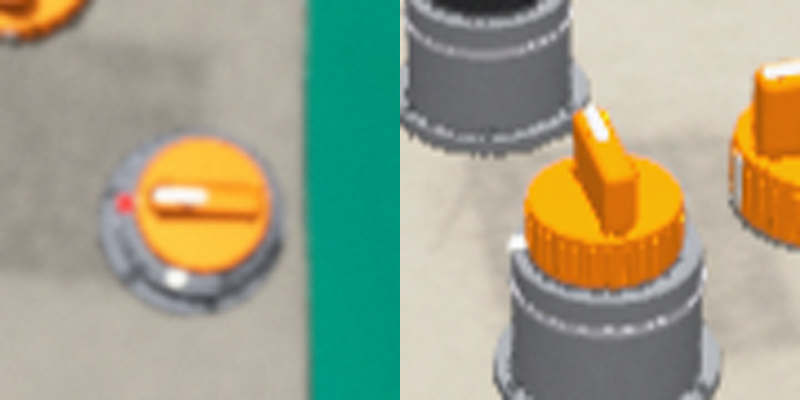

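Run:
```python
from h import *
s=90/400
o={c:proj(c,[.526,.034,.08])[0].astype(int)-45 for c in("top","side")}
P=lambda c,x,y,z:ray(c,(o[c][0]+(x+.5)*s-.5,o[c][1]+(y+.5)*s-.5),z)
n=lambda p:np.round(p[:2],4)
A=lambda v:np.degrees(np.arctan2(v[1],v[0]))
p,q=P("top",152,196,.107),P("top",267,199,.107);print("bar top",n((p+q)/2),A(p-q))
p,q=P("side",590,113,.107),P("side",622,180,.107);print("bar side",n((p+q)/2),A(p-q))
c=np.array([.5263,.0342,0])
for nm,x,y in(("white",176,278),("red",125,204)): 
    m=P("top",x,y,.06);print(nm,n(m),A(m-c))
m=P("side",517,244,.06);print("white side",n(m),A(m-c))
```

```text
bar top [0.5261 0.0329] 89.54249717232604
bar side [ 0.6634 -0.0116] 80.60707856145645
white [0.4955 0.0444] 161.762966005635
red [0.5282 0.0675] 86.71836299832961
white side [0.6375 0.0015] -16.362482638040685
```

Run:
```python
from h import *
s=90/400
o={c:proj(c,[.526,.034,.08])[0].astype(int)-45 for c in("top","side")}
P=lambda c,x,y,z:ray(c,(o[c][0]+(x+.5)*s-.5,o[c][1]+(y+.5)*s-.5),z)
A=lambda v:np.degrees(np.arctan2(v[1],v[0]))
p,q=P("side",190,113,.107),P("side",222,180,.107);print("bar side",((p+q)/2).round(4),A(p-q),np.linalg.norm(p-q))
m=P("side",117,244,.06);print("white side",m.round(4),A(m-[.5263,.0342,0]))
# predicted closed model overlay: red yaw 86
u=[]
for c in("top","side"):
    im=cv2.imread(f"pics/{c}9.png");v=o[c]
    im=cv2.resize(im[v[1]:v[1]+90,v[0]:v[0]+90],(400,400),interpolation=cv2.INTER_CUBIC)
    for z,pts in((.107,[(24,6.5),(24,-6.5),(-24,-6.5),(-24,6.5)]),(.0825,[(29*np.cos(t),29*np.sin(t)) for t in np.linspace(0,6.28,40)])):
        M=R.from_euler('z',86,degrees=True).as_matrix()
        X=[M@np.array([a/1e3,b/1e3,0])+[.5263,.0342,z] for a,b in pts]
        cv2.polylines(im,[((proj(c,X)-v+.5)/s-.5).astype(np.int32)],True,(255,0,0),1)
    u.append(im)
cv2.imwrite("pics/ov9.png",np.hstack(u))
```

```text
bar side [0.5255 0.0318 0.107 ] 87.33604911081312 0.045674694718692045
white side [0.4951 0.0461 0.06  ] 159.0756348140521
```

View pics/ov9.png

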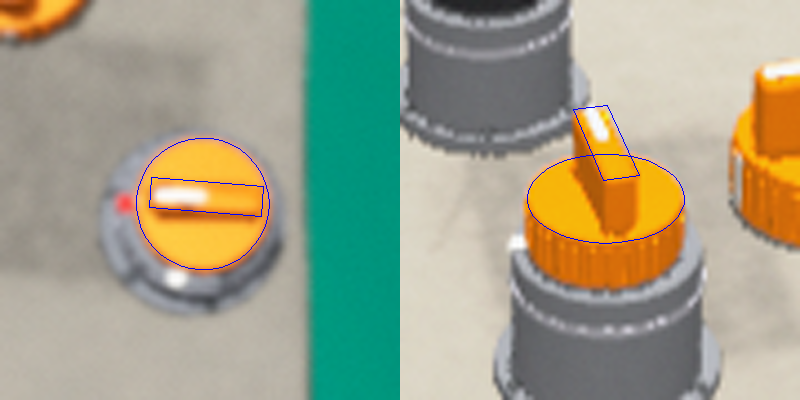

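The cap is seated. The pointer reads about 88°, against 85–86° for the red mark, so letting go with twisted pads may have dragged it back 2–3°. There is time to regrip squarely and nudge it to the stop.

Run:
```python
from h import *
C=[.5263,.0340]
r.move_to([*C,.150],quat(-2)); st("above")
g=r.move_l([*C,.0855],vel=.12,guard=6); st(f"down {g}")
gripper_to(.0,15); st("grip")
for b in(87,86,85,84,83,82):
    r.movej(list(inverse_kinematics([*C,.0855],quat(b-90)))); st(b)
    if abs(telemetry.current_torque()[2])>.25 : break
gripper_to(.045); st("open")
r.move_l([*C,.18],vel=.2)
r.move_to([.30,-.10,.30],quat(-15)); st("away")
o=[]
for c in("top","side"):
    im=vision.snapshot(c);cv2.imwrite(f"pics/{c}10.png",im[:,:,::-1])
    v=proj(c,[.526,.034,.08])[0].astype(int)-45
    im=cv2.resize(im[v[1]:v[1]+90,v[0]:v[0]+90,::-1],(400,400),interpolation=cv2.INTER_CUBIC)
    o.append(im)
cv2.imwrite("pics/crop10.png",np.hstack(o))
```

```text
above t 16.23 p [0.5262 0.0335 0.1507] F [ 0.8 -1.6 -0.4] Mz 0.01 op 0.0453 j6 -0.033
down False t 16.92 p [0.5268 0.0335 0.0864] F [-0.4 -0.6  0.4] Mz 0.01 op 0.045 j6 -0.033
grip t 17.52 p [0.5266 0.0341 0.0857] F [ 0.5 -0.1  0.7] Mz 0.06 op 0.0128 j6 -0.033
87 t 17.77 p [0.5267 0.034  0.0857] F [ 0.5 -0.3  0.9] Mz 0.13 op 0.0129 j6 -0.015
86 t 18.02 p [0.5267 0.034  0.0856] F [1.  1.  1.4] Mz 0.22 op 0.013 j6 0.002
85 t 18.27 p [0.5268 0.0341 0.0857] F [0.8 1.1 1.9] Mz 0.24 op 0.0132 j6 0.019
84 t 18.52 p [0.5268 0.034  0.0857] F [2.  0.8 1.4] Mz 0.33 op 0.0131 j6 0.037
open t 19.19 p [0.5262 0.034  0.0855] F [ 0.4 -0.5  0.6] Mz 0.02 op 0.0449 j6 0.037
away t 20.93 p [ 0.3005 -0.0999  0.2993] F [0.7 0.1 0. ] Mz 0.04 op 0.0447 j6 -0.281
```

View pics/crop10.png

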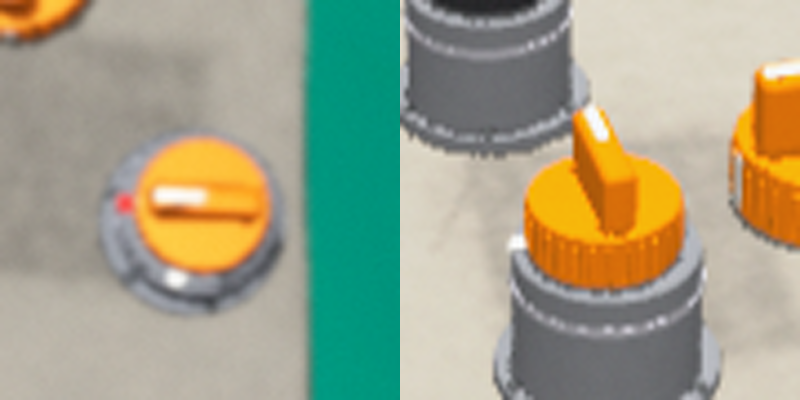

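The torque rose at once from 88° and the picture is unchanged, so the cap was already at its hard stop. Handing in.

Run:
```python
from h import *
st(); r.sign_off()
```

```text
t 21.03 p [ 0.3007 -0.0998  0.2992] F [-0.6  0.3 -0.3] Mz 0.01 op 0.045 j6 -0.281
the job is handed in; nothing more can be done
```

I turned the orange cap back about 50° anticlockwise to the white mark. It dropped into the thread about 6.8 mm down. I then screwed it clockwise to its hard stop, let go, moved the arm clear and handed in at 21.0 s.

**Last checks:**
- **Seating:** the cap sits down and level in both cameras, and its outline matches the closed height.
- **Hard stop:** regripping and nudging it clockwise raised the torque at once and moved nothing, so it was already at the stop.
- **Black-capped pot:** I did not go near it.

**What disagreed:**
- **Fingertips:** the pictures and a light touch showed them at the reported tool point, not 25 mm ahead of it as stated. I worked with the measured value.
- **Pointer angle:** it reads 87–89.5° in the pictures against 85–87° for the red mark. That leaves about 2° unexplained, close to how well I can measure the angle.
- **Cap height:** the network put the cap's underside at 57 mm, against 60.5 mm nominal, which is within its 4 mm error.

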